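Tip the tissue case down and push it home against the table caddy

ROBOT

A 7-joint arm with a two-finger parallel gripper is mounted at the origin on the work surface. World frame = base frame: x ahead of the robot, y to its left, z up, the work surface at z = 0. Lengths are in m, angles in rad, forces in N, time in s.
With the tool pointing down it reaches from about 0.4 to 0.85 m from the base axis. Payload 10.4 kg.
Tool frame: the origin (TCP) lies at the very end of the fingers, on their centre line; the grasp point (between the pads) lies 19 mm behind it; z points along the fingers, y is the line along which they close (so a half turn about z gives the same grasp; the last joint's range is limited). The gripper opens to 87 mm and grips with 3 to 60 N. Pads are 19 mm wide; open, the fingers measure 117 mm over their backs; the gripper's body (75 mm by 190 mm) begins 51 mm behind the grasp point.
Start: joints at [-1.247, 0.332, -0.065, 1.46, 0.022, 1.35, -0.088], TCP at [0.212, 0.588, 0.223] pointing down, gripper open.
Joint ranges: [-2.6, 2.6], [-0.5, 2.12], [-1.47, 1.34], [0.16, 2.42], [-1.27, 4.41], [0.06, 2.06], [-2.6, 2.6]. Speed limits (rad/s): [2.22, 2.22, 2.79, 2.79, 3.14, 3.14, 3.14].

INTERFACE

Orientations are given as a unit quaternion [x, y, z, w].
In Python, from plant import r gives the robot as it stands. The module is installed in compiled form; this text tells all that it offers.
- The arm moves only by the tool apply_moves, never from a script. Its argument "targets" is text: rows parted by semicolons, each of 5 numbers parted by spaces: the shift along the tool's x, y, z in units of 30 cm (1.0 is 30 cm), then the turn about the tool's z in units of 2 rad (1.0 is 2 rad), then the opening, from 0 (shut) to 1 (fully open). In form: tx ty tz roll fingers; .... A call has exactly 8 rows; each row is the pose to reach, as a shift and turn from the pose commanded when the call began, along the tool's axes at that moment; what a row does not reach only later rows make up. A row lasts 1/12 s, in which the tool goes at most 41.7 mm and 7.16 degrees, less where a joint would pass 70% of its speed; a pose out of reach is approached as far as the arm can. A call with a number of a shift or a turn outside -1 to 1 is refused whole. A call with a gripper value outside its range is refused whole. The fingers move at their own pace and stop on an object; the grip force is fixed at half the most. Time passes only in rows, so rows that repeat a pose let the fingers close, or fill a call up. It gives the time, the measured TCP pose, the force, the opening and the grip force at its end, in the units of the state.
- r.read_state(): the state, without advancing time (a new reading comes with each control period).
- r.camera(name): name is "scene" or "top" or "wrist"; returns the picture (384x512x3 uint8, red, green, blue); there is no depth.
- r.calibration(name): a dict with "intrinsics" (3x3 intrinsics, pixels), "view" (4x4, takes a point from world to camera coordinates); the wrist camera has in their place "mount" (4x4, takes a point from camera to tool coordinates, whose origin is the TCP and whose axes are the flange's). Camera axes: x right, y down, z forward; pixel columns grow to the right and rows downward; lengths in m; the calibration is good to about 2 mm. The wrist camera is an equidistant fisheye: a pixel r from the principal point sees the ray r / f radians off the axis. A picture is of the moment at which its call begins: read the wrist's pose just before it. calibration takes no time and is no camera call.
- r.sign_off(): hands the job in; it is judged then, once.
The state is a dict: "time_s": time; "joint_pos": joint angles; "joint_vel": joint speeds; "joint_torque": joint torques, N m; "eef_pos": TCP position; "ee_rot": TCP orientation; "wrist_force": force on the tool from outside, world axes, zero at the start; "torque": the same for the moment, N m; "opening": finger opening in m; "gripper_force": force on a finger pad.
Only numpy, scipy, OpenCV 4.12 (cv2) and the standard library are available. Lean on these libraries where they do the work, as an engineer would, in place of code of your own. Each camera call takes 0.05 s, during which the arm holds its last target. There are 200 camera calls.

TASK

The grey tissue case has been left standing on its end. Push it over so that it lies on its back with its slot facing up, and push it along the table until its leading end sits flush against the long side of the wooden condiment caddy. Only push it, never lift it, and leave the mug, the glass jar and the bowl where they stand.

Things in the scene. Friction and masses are not known exactly. Their poses are not given: they have to be found in the camera images.
- case: Closed rigid tissue case, grey woven cover, thin wooden trim at its ends, 200 mm long (z), 110 mm wide (y), 70 mm deep (x), 0.25 to 0.5 kg. Starts standing on one 110 x 70 mm end, slot facing away from the caddy within 10 degrees. Origin: centre of that end, on the table. z runs along the length (up at the start); x points out of the face with the white-rimmed black slot, at x = +35 mm; lying as wanted, x is up.
- case_center (a point): Middle of the tissue case: 100 mm above the table as it stands, 35 mm when it lies. Axes as the case. A push high on the slot face tips it towards the caddy (about 20 degrees of lean and it falls by itself); a low push only slides it. Tipped, it lies lengthwise towards the caddy, its former top leading, some centimetres short of it.
- case_head (a point): Centre of the tissue case's other 110 x 70 mm end (the top end at the start, 200 mm from the origin); this end goes against the caddy. Axes as the case.
- caddy: Open wooden condiment caddy, fixed to the table, 240 mm long (y), 110 mm wide (x), walls 60 mm high, holding a white jar, an amber bottle and a blue chopstick holder (up to 155 mm above the table). Origin: centre of its underside on the table; x points out of the long side that faces the tissue case, z up.
- caddy_side (a point): Centre of the outer face of the caddy's long side that faces the tissue case, 35 mm above the table. Axes as the caddy: x points level out of that side, towards the tissue case; y along the side, which reaches 120 mm either way.
- mug: White mug, 76 mm across, 80 mm high, with a handle; bystander. Origin: centre of its underside.
- jar: Glass jar with steel lid, 60 mm across, 85 mm high; bystander. Origin: centre of its underside.
- bowl: White bowl, 110 mm across, 50 mm high; bystander. Origin: centre of its underside.
Things that resemble listed ones, but are neither listed nor needed, are in the scene too. Of the things that look like the case, take the one that is nearest to the robot's base at the start.

How it is judged:
At the end, for the whole second after the job is handed in: The tissue case lies flat, slot up (within 0.1 rad), its middle under 45 mm high, its head end within 7 mm of the caddy's long side and within 75 mm of that side's middle, its length square to that side within 0.1 rad, at rest (angle between case's own x axis and vertical below 0.1 rad and height (world z) of case_center below 0.045 m and x of case_head in the frame of caddy_side below 0.007 m and y of case_head in the frame of caddy_side between -0.075 and 0.075 m and angle between the z axis of case and the x axis of caddy, either way round below 0.1 rad and linear speed of case below 0.02 m/s); the robot touches nothing.
It fails at once if the tissue case is lifted off the table (height (world z) of case_center above 0.118 m or (angle between case's own x axis and vertical below 0.12 rad and height (world z) of case_center above 0.06 m)).
It fails at once if the mug is moved more than 25 mm or tipped (distance of mug from where it was at the start of the episode above 0.025 m or angle between mug's own z axis and vertical above 0.4 rad).
It fails at once if the jar is moved more than 25 mm or tipped (distance of jar from where it was at the start of the episode above 0.025 m or angle between jar's own z axis and vertical above 0.4 rad).
It fails at once if the bowl is moved more than 25 mm or tipped (distance of bowl from where it was at the start of the episode above 0.025 m or angle between bowl's own z axis and vertical above 0.4 rad).
It also fails if it takes over 48 s, if anything falls off the work surface, if the arm or the gripper's body presses on something with over 40 N, if the wrist force passes 120 N, or if a joint passes its speed limit or range.

## Working session

There is one attempt and no reset: what is moved stays moved. The work goes in short steps, Python scripts to look and compute and a tool call to move; the robot and the scene stay as the last step left them, time stands still between calls to the robot, and variables do not carry over. Pictures are saved under pics/ and viewed, at most 10 in all, crops included, and the job is handed in when it is done.

Besides the shell and the picture viewer there is one more tool, called after ">>>" as name(argument=value, ...) on one line, values as JSON. apply_moves: Moves the arm, as the interface text tells. Its arguments: {"type":"object","properties":{"targets":{"type":"string"}},"required":["targets"]}

```bash
mkdir -p pics; python3 - <<'E'
from plant import r
import cv2,numpy as np
s=r.read_state();print(s)
a=r.camera("scene");b=r.camera("top")
np.save("scene.npy",a);np.save("top.npy",b)
cv2.imwrite("pics/s.png",a[:,:,::-1]);cv2.imwrite("pics/t.png",b[:,:,::-1])
for n in("scene","top"):print(r.calibration(n))
E
```

```text
{'time_s': 0.0, 'joint_pos': array([-1.2465777 ,  0.332853  , -0.06472049,  1.4609552 ,  0.02162917,
        1.3499007 , -0.08849106]), 'joint_vel': array([-6.60357336e-04, -5.63635291e-04, -1.39441268e-03, -9.52263755e-05,
        1.14615391e-04,  5.27483838e-04, -4.97710156e-04]), 'joint_torque': array([-3.71179076e-04, -6.23279786e+01,  2.37667747e-02, -3.89863408e+01,
       -6.15926133e-02,  3.99798725e-02,  1.52967305e-04]), 'eef_pos': array([0.21231221, 0.5874149 , 0.22175916]), 'ee_rot': array([ 1.72513897e-01,  9.85006828e-01, -7.05426354e-04, -7.85181271e-05]), 'wrist_force': array([-0.97392127,  0.29386735,  0.45556398]), 'torque': array([-0.06928786,  0.00645257,  0.02911757]), 'gripper_force': 0.0, 'opening': 0.08662510726492627}
{'intrinsics': array([[357.88885022,   0.        , 254.19616203],
       [  0.        , 357.88885022, 188.19623627],
       [  0.        ,   0.        ,   1.        ]]), 'view': array([[-0.88339753,  0.4683696 ,  0.01545065,  0.60978845],
       [ 0.28672674,  0.56628952, -0.77272502,  0.01443115],
       [-0.37067045, -0.67819326, -0.63455285,  1.1580578 ],
       [ 0.        ,  0.        ,  0.        ,  1.        ]])}
{'intrinsics': array([[441.30247217,   0.        , 251.43938784],
       [  0.        , 441.30247217, 187.20788759],
       [  0.        ,   0.        ,   1.        ]]), 'view': array([[-0.02611873, -0.9995002 ,  0.01780904, -0.14124378],
       [-0.99361502,  0.02400066, -0.1102414 ,  0.62983949],
       [ 0.10975887, -0.0205747 , -0.99374528,  1.28692051],
       [ 0.        ,  0.        ,  0.        ,  1.        ]])}
```

View pics/s.png

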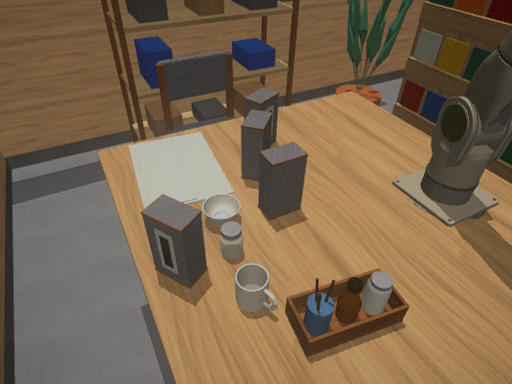

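View pics/t.png

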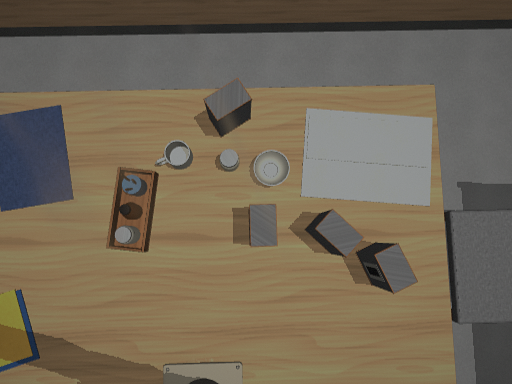

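The scene view shows the case nearest the base at about (283,180), with the caddy at (345,310). In the top view the case's top end is at (263,225) and the caddy is at (133,210). The mug (178,155), jar (229,160) and bowl (271,168) sit beyond the path.

```bash
cat > h.py <<'E'
import numpy as np,cv2
from plant import r
def ray(n,uv,z):
    c=r.calibration(n);K=c["intrinsics"];V=c["view"];R=V[:3,:3];o=-R.T@V[:3,3]
    uv=np.atleast_2d(np.array(uv,float));d=np.c_[uv,np.ones(len(uv))]@np.linalg.inv(K).T@R
    return o+d*((z-o[2])/d[:,2])[:,None]
def proj(n,P):
    c=r.calibration(n);q=(np.atleast_2d(P)@c["view"][:3,:3].T+c["view"][:3,3])@c["intrinsics"].T
    return q[:,:2]/q[:,2:]
E
python3 - <<'E'
from h import *
a=np.load("top.npy")
V=r.calibration("top")["view"];print("cam",-V[:3,:3].T@V[:3,3])
hsv=cv2.cvtColor(a,cv2.COLOR_RGB2HSV)
def rep(m,box,z,name):
    mm=np.zeros_like(m);x0,y0,x1,y1=box;mm[y0:y1,x0:x1]=m[y0:y1,x0:x1]
    mm=cv2.morphologyEx(mm,cv2.MORPH_CLOSE,np.ones((3,3),np.uint8))
    cs,_=cv2.findContours(mm,cv2.RETR_EXTERNAL,cv2.CHAIN_APPROX_NONE);c=max(cs,key=cv2.contourArea)[:,0]
    w=ray("top",c,z)[:,:2].astype(np.float32);R=cv2.minAreaRect(w);print(name,len(c),R,cv2.boxPoints(R).round(3).tolist())
    return mm
print(hsv[225,263],hsv[225,240],hsv[225,300],hsv[245,130],hsv[245,112], hsv[210,152],hsv[210,145],hsv[210,170])
S=hsv[:,:,1];v=hsv[:,:,2]
m1=((S<70)).astype(np.uint8)*255
m2=((hsv[:,:,0]<25)&(S>90)&(v<140)).astype(np.uint8)*255
A=rep(m1,(235,190,290,260),.2,"case")
B=rep(m2,(98,158,165,262),.06,"caddy")
for n,u,z in(("mug",(179,154),.08),("jar",(229,158),.085),("bowl",(271,168),.05)):print(n,ray("top",u,z))
big=cv2.resize(a[140:270,90:300],None,fx=3.7,fy=3.7,interpolation=cv2.INTER_NEAREST)
mk=cv2.resize((A|B)[140:270,90:300],None,fx=3.7,fy=3.7,interpolation=cv2.INTER_NEAREST)
cs,_=cv2.findContours(mk,cv2.RETR_EXTERNAL,2);cv2.drawContours(big,cs,-1,(0,255,0),1)
cv2.imwrite("pics/m.png",big[:,:,::-1])
E
```

```text
cam [ 0.48087793 -0.12981176  1.35082098]
[15  5 98] [ 17 104 103] [ 16 106 108] [ 13 141 125] [ 17 111  60] [ 16 123  52] [ 13 131 132] [ 17 105 143]
case 132 ((0.5086758732795715, -0.1797424703836441), (0.07007548213005066, 0.10372535139322281), 88.57484436035156) [[0.4560000002384186, -0.21299999952316284], [0.5600000023841858, -0.2160000056028366], [0.5609999895095825, -0.1459999978542328], [0.4580000042915344, -0.14300000667572021]]
caddy 467 ((0.5711296796798706, 0.19506993889808655), (0.30193784832954407, 0.19282744824886322), 0.6854783892631531) [[0.4189999997615814, 0.28999999165534973], [0.42100000381469727, 0.09700000286102295], [0.7229999899864197, 0.10000000149011612], [0.7210000157356262, 0.2930000126361847]]
mug [[0.72365134 0.05236431 0.08      ]]
jar [[ 0.70760547 -0.09306936  0.085     ]]
bowl [[ 0.68077315 -0.21659205  0.05      ]]
```

View pics/m.png

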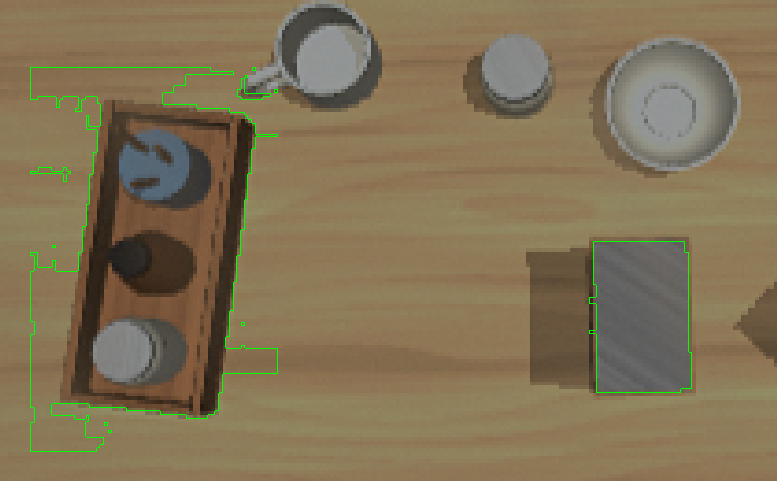

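The crop shows the case top at about (640,315) and the caddy's near rim running from (240,116) to (202,411). The mask leaked onto the table, so I'll use the edge corners instead.

```bash
python3 - <<'E'
from h import *
f=lambda p:np.array(p)/3.7+[90,140]
rim=ray("top",f([(240,116),(202,411),(62,401),(107,101)]),.06);base=ray("top",f([(254,122),(217,415)]),0)
print(rim.round(3));print(base.round(3))
for P in(rim[:2],base):
    d=P[0]-P[1];L=np.linalg.norm(d);n=np.array([d[1],-d[0]])/L
    print(L,P.mean(0),n,np.degrees(np.arctan2(n[1],n[0])))
c=ray("top",f([(592,240),(688,240),(693,393),(595,394)]),.2);print(c.round(3),c.mean(0))
E
```

```text
[[0.677 0.126 0.06 ]
 [0.446 0.156 0.06 ]
 [0.456 0.265 0.06 ]
 [0.692 0.232 0.06 ]]
[[0.681 0.127 0.   ]
 [0.44  0.158 0.   ]]
0.23361716564770535 [0.56141856 0.14147392 0.06      ] [-0.1283807  -0.99172496] -97.3760294522881
0.24265474035612097 [0.5607239 0.1421944 0.       ] [-0.12691942 -0.99191303] -97.2916131539075
[[ 0.562 -0.149  0.2  ]
 [ 0.56  -0.217  0.2  ]
 [ 0.453 -0.217  0.2  ]
 [ 0.454 -0.148  0.2  ]] [ 0.50707069 -0.18242655  0.2       ]
```

>>> apply_moves(targets="-0.12 -0.08 -0.05 0.06 0.69; -0.25 -0.16 -0.1 0.12 0.69; -0.37 -0.24 -0.16 0.18 0.69; -0.5 -0.32 -0.16 0.24 0.69; -0.62 -0.4 -0.16 0.3 0.69; -0.75 -0.49 -0.16 0.36 0.69; -0.87 -0.57 -0.16 0.42 0.69; -1.0 -0.65 -0.16 0.48 0.69")

```text
time_s: 0.77
eef_pos: [0.4093, 0.3259, 0.2705]
ee_rot: [0.61, 0.792, 0.0, -0.0]
wrist_force: [0.5, 0.3, -0.1]
opening: 0.06
gripper_force: 0.0
```

```bash
cat >> h.py <<'E'
from scipy.spatial.transform import Rotation as Ro
def goto(x,y,z,yaw=None):
    s=r.read_state();R=Ro.from_quat(s["ee_rot"]).as_matrix()
    d=R.T@(np.array([x,y,z])-s["eef_pos"])
    ya=np.degrees(np.arctan2(R[1,1],R[0,1]));ro=0 if yaw is None else ((ya-yaw+90)%180-90)
    print("t",s["time_s"],"pos",s["eef_pos"].round(4),"yaw y",ya.round(2),"tilt",R[2,2].round(4),"F",s["wrist_force"].round(1),"j",s["joint_pos"].round(2))
    print("units",(d/.3).round(3),"roll",round(np.radians(ro)/2,3),"len",np.linalg.norm(d).round(3))
E
python3 -c "
from h import *
goto(.505,-.262,.27,-2)"
```

```text
t 0.7667 pos [0.4093 0.3259 0.2705] yaw y 14.79 tilt -1.0 F [ 0.5  0.3 -0.1] j [-0.96  0.08  0.22  1.67 -0.02  1.4  -0.49]
units [-1.976e+00 -1.920e-01  1.000e-03] roll 0.147 len 0.596
```

>>> apply_moves(targets="-0.12 -0.01 0 0.02 0.69; -0.25 -0.02 0 0.04 0.69; -0.38 -0.04 0 0.07 0.69; -0.51 -0.05 0 0.09 0.69; -0.64 -0.06 0 0.11 0.69; -0.77 -0.07 0 0.13 0.69; -0.89 -0.09 0 0.147 0.69; -1.0 -0.1 0 0.147 0.69")

```text
time_s: 1.43
eef_pos: [0.4576, 0.0278, 0.2704]
ee_rot: [0.719, 0.695, 0.0, -0.0]
wrist_force: [1.2, -0.4, 0.1]
opening: 0.0601
gripper_force: 0.0
```

```bash
python3 -c "
from h import *
goto(.505,-.262,.27,-2)"
```

```text
t 1.4333 pos [0.4576 0.0278 0.2704] yaw y -1.92 tilt -1.0 F [ 1.2 -0.4  0.1] j [-0.69 -0.1   0.5   1.82  0.05  1.4  -0.23]
units [-0.96   0.19   0.001] roll 0.001 len 0.294
```

>>> apply_moves(targets="-0.13 0.03 0 0 0.69; -0.26 0.05 0 0 0.69; -0.39 0.08 0 0 0.69; -0.52 0.11 0 0 0.69; -0.64 0.14 0 0 0.69; -0.75 0.16 0 0 0.69; -0.87 0.19 0 0 0.69; -0.87 0.19 0 0 0.69")

```text
time_s: 2.1
eef_pos: [0.506, -0.2391, 0.2699]
ee_rot: [0.72, 0.694, -0.002, 0.001]
wrist_force: [-0.2, 0.7, 0.7]
opening: 0.0604
gripper_force: 0.0
```

```bash
python3 - <<'E'
from h import *
goto(.505,-.262,.165,-2)
a=r.camera("scene");b=r.camera("top")
cv2.imwrite("pics/c1.png",np.vstack([a[80:300,150:450],b[150:300,100:400]])[:,:,::-1])
E
```

```text
t 2.1 pos [ 0.506  -0.2391  0.2699] yaw y -2.13 tilt -1.0 F [-0.2  0.7  0.7] j [-0.36  0.2   0.84  1.6  -0.14  1.41  0.45]
units [-0.075 -0.     0.35 ] roll -0.001 len 0.107
```

View pics/c1.png

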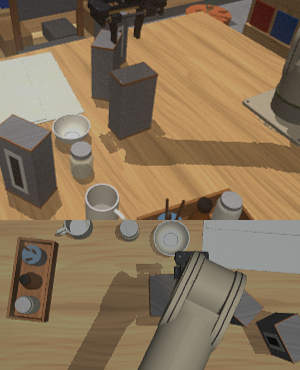

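The picture shows the gripper above and behind the target case (upper panel, near (120,40)), and nothing has been disturbed. I'll let it settle and check the standoff.

```bash
python3 -c "
from h import *
goto(.505,-.262,.165,-2)"
```

```text
t 2.2 pos [ 0.5066 -0.2336  0.2698] yaw y -1.9 tilt -1.0 F [ 1.2  0.2 -0.4] j [-0.37  0.19  0.83  1.6  -0.14  1.41  0.45]
units [-0.094 -0.002  0.349] roll 0.001 len 0.109
```

>>> apply_moves(targets="-0.09 0 0 0 0.69; -0.09 0 0 0 0.69; -0.09 0 0.08 0 0.69; -0.09 0 0.17 0 0.69; -0.09 0 0.26 0 0.69; -0.09 0 0.35 0 0.69; -0.09 0 0.36 0 0.69; -0.09 0 0.36 0 0.69")

```text
time_s: 2.87
eef_pos: [0.5058, -0.2575, 0.1617]
ee_rot: [0.717, 0.697, -0.0, -0.001]
wrist_force: [-0.7, -0.5, 1.2]
opening: 0.0603
gripper_force: 0.0
```

```bash
python3 -c "
from h import *
goto(.505,-.217,.165,-2)"
```

```text
t 2.8667 pos [ 0.5058 -0.2575  0.1617] yaw y -1.64 tilt -1.0 F [-0.7 -0.5  1.2] j [-0.28  0.31  0.81  1.73 -0.24  1.2   0.56]
units [ 0.135 -0.007 -0.011] roll 0.003 len 0.041
```

>>> apply_moves(targets="0.04 0 0 0 0.69; 0.08 0 0 0 0.69; 0.1 0 0 0 0.69; 0.12 0 0 0 0.69; 0.14 0 0 0 0.69; 0.16 0 0 0 0.69; 0.18 0 0 0 0.69; 0.2 0 0 0 0.69")

```text
time_s: 3.53
eef_pos: [0.5082, -0.1988, 0.1626]
ee_rot: [0.718, 0.696, 0.0, 0.0]
wrist_force: [0.2, -0.7, -0.4]
opening: 0.0599
gripper_force: 0.2
```

```bash
python3 - <<'E'
from h import *
goto(.505,-.16,.16,-2)
a=r.camera("scene")
cv2.imwrite("pics/c2.png",a[100:260,180:400,::-1])
E
```

```text
t 3.5333 pos [ 0.5082 -0.1988  0.1626] yaw y -1.73 tilt -1.0 F [ 0.2 -0.7 -0.4] j [-0.4   0.24  0.8   1.79 -0.19  1.19  0.42]
units [ 0.129 -0.015  0.009] roll 0.002 len 0.039
```

View pics/c2.png

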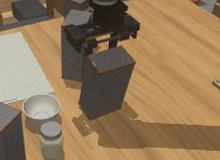

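The case is leaning towards the caddy (in the crop its top is at (108,60) and its base at (105,115)), so it is tipping rather than sliding. I'll keep pushing.

>>> apply_moves(targets="0.03 0 0 0 0.69; 0.06 0 0 0 0.69; 0.09 0 0 0 0.69; 0.12 0 0 0 0.69; 0.15 0 0 0 0.69; 0.18 0 0 0 0.69; 0.18 0 0 0 0.69; 0.18 0 0 0 0.69")

```text
time_s: 4.25
eef_pos: [0.5099, -0.1446, 0.1625]
ee_rot: [0.717, 0.697, 0.0, -0.0]
wrist_force: [-0.3, -0.7, 0.2]
opening: 0.0601
gripper_force: 0.0
```

```bash
python3 - <<'E'
from h import *
goto(.505,-.16,.16,-2)
a=r.camera("scene")
cv2.imwrite("pics/c3.png",cv2.resize(a[100:360,150:450,::-1],None,fx=2,fy=2))
E
```

```text
t 4.25 pos [ 0.5099 -0.1446  0.1625] yaw y -1.65 tilt -1.0 F [-0.3 -0.7  0.2] j [-0.5   0.2   0.78  1.83 -0.15  1.18  0.3 ]
units [-0.052 -0.015  0.008] roll 0.003 len 0.016
```

View pics/c3.png

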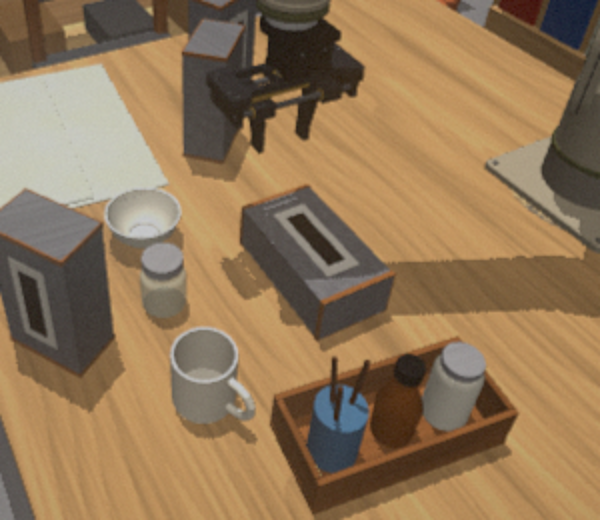

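The case now lies slot up with its top face at zoomed corners (308,187), (394,272), (320,308) and (243,207). Its head faces the caddy across a gap.

```bash
python3 - <<'E'
from h import *
f=lambda p:np.array(p)/2+[150,100]
c=ray("scene",f([(308,187),(394,272),(320,308),(243,207)]),.07);print(c.round(3))
M=np.array([.561,.142]);n=np.array([-.128,-.992]);t=np.array([.992,-.128])
for q in c:print((q[:2]-M)@n,(q[:2]-M)@t)
# caddy rim corners facing the case, second view
k=ray("scene",f([(456,342),(276,408)]),.06);print(k.round(3))
goto(.515,-.25,.16,-7.3)
E
```

```text
[[ 0.457 -0.134  0.07 ]
 [ 0.454  0.055  0.07 ]
 [ 0.571  0.06   0.07 ]
 [ 0.563 -0.139  0.07 ]]
0.28743226780338427 -0.06761686175972612
0.10046988171401165 -0.09518373935775372
0.07977669200988087 0.02085090731604019
0.2789804527017269 0.03785946391787237
[[0.453 0.169 0.06 ]
 [0.687 0.146 0.06 ]]
t 4.3 pos [ 0.5098 -0.1453  0.1625] yaw y -1.7 tilt -1.0 F [ 0.3 -0.6 -0.6] j [-0.5   0.2   0.78  1.83 -0.15  1.18  0.3 ]
units [-0.348  0.028  0.008] roll 0.049 len 0.105
```

>>> apply_moves(targets="-0.1 0 0 0.02 0.69; -0.2 0 0 0.04 0.69; -0.2 0 0 0.049 0.69; -0.2 0 0.12 0.049 0.69; -0.2 0 0.24 0.049 0.69; -0.2 0 0.35 0.049 0.69; -0.2 0 0.44 0.049 0.69; -0.2 0 0.44 0.049 0.69")

```text
time_s: 4.97
eef_pos: [0.5045, -0.2048, 0.0258]
ee_rot: [0.751, 0.66, -0.003, -0.003]
wrist_force: [-1.2, 0.7, 0.1]
opening: 0.0601
gripper_force: 0.0
```

```bash
python3 -c "
from h import *
goto(.51,-.147,.03,-7.3)
print(r.read_state()['eef_pos'])"
```

```text
t 4.9667 pos [ 0.5045 -0.2048  0.0258] yaw y -7.39 tilt -1.0 F [-1.2  0.7  0.1] j [-0.31  0.45  0.73  1.9  -0.36  0.94  0.47]
units [ 0.193 -0.007 -0.014] roll -0.001 len 0.058
[ 0.50447543 -0.20480108  0.02582441]
```

>>> apply_moves(targets="0.08 0 0 0 0.69; 0.14 0 0 0 0.69; 0.17 0 0 0 0.69; 0.2 0 0 0 0.69; 0.23 0 0 0 0.69; 0.26 0 0 0 0.69; 0.29 0 0 0 0.69; 0.32 0 0 0 0.69")

```text
time_s: 5.63
eef_pos: [0.5203, -0.1097, 0.0308]
ee_rot: [0.751, 0.66, 0.0, 0.0]
wrist_force: [-0.3, -2.5, 2.6]
opening: 0.06
gripper_force: 1.2
```

>>> apply_moves(targets="0.02 0 0 0 0.69; 0.04 0 0 0 0.69; 0.06 0 0 0 0.69; 0.07 0 0 0 0.69; 0.08 0 0 0 0.69; 0.09 0 0 0 0.69; 0.1 0 0 0 0.69; 0.1 0 0 0 0.69")

```text
time_s: 6.3
eef_pos: [0.5241, -0.0795, 0.0304]
ee_rot: [0.751, 0.661, 0.0, -0.0]
wrist_force: [-0.5, -0.1, -0.4]
opening: 0.0602
gripper_force: 0.0
```

```bash
python3 - <<'E'
from h import *
goto(.53,-.067,.026,-7.3)
p=r.read_state()['eef_pos'];print("n dist",(p[:2]-[.561,.142])@[-.128,-.992])
a=r.camera("scene")
cv2.imwrite("pics/c4.png",cv2.resize(a[150:360,200:420,::-1],None,fx=2.8,fy=2.8))
E
```

```text
t 6.3 pos [ 0.5241 -0.0795  0.0304] yaw y -7.31 tilt -1.0 F [-0.5 -0.1 -0.4] j [-0.55  0.39  0.72  1.94 -0.32  0.92  0.21]
units [0.044 0.014 0.015] roll -0.0 len 0.015
n dist 0.22445130121340687
```

View pics/c4.png

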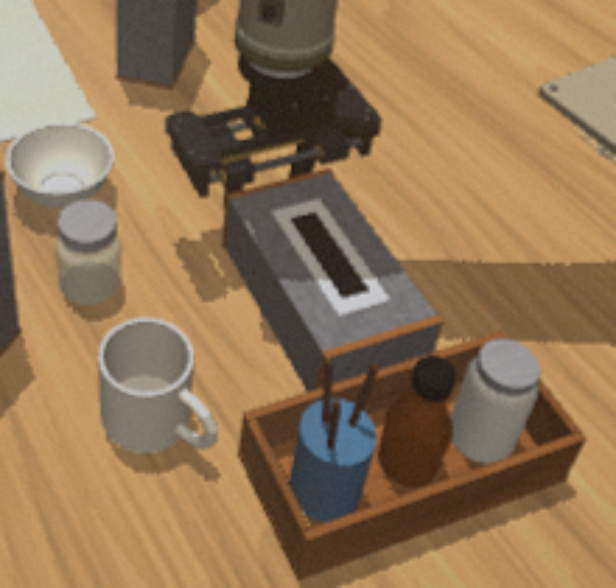

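The case is nearly at the caddy, with a small gap visible around (400,370). I'll creep forward and watch the force.

>>> apply_moves(targets="0.005 0 0 0 0.69; 0.01 0 0 0 0.69; 0.015 0 0 0 0.69; 0.02 0 0 0 0.69; 0.025 0 0 0 0.69; 0.03 0 0 0 0.69; 0.035 0 0 0 0.69; 0.04 0 0 0 0.69")

```text
time_s: 7.02
eef_pos: [0.5255, -0.0681, 0.0304]
ee_rot: [0.751, 0.66, -0.0, -0.0]
wrist_force: [-0.3, -1.2, -0.4]
opening: 0.06
gripper_force: 0.6
```

>>> apply_moves(targets="0.004 0 0 0 0.69; 0.008 0 0 0 0.69; 0.012 0 0 0 0.69; 0.016 0 0 0 0.69; 0.02 0 0 0 0.69; 0.024 0 0 0 0.69; 0.024 0 0 0 0.69; 0.024 0 0 0 0.69")

```text
time_s: 7.68
eef_pos: [0.526, -0.063, 0.0305]
ee_rot: [0.751, 0.66, -0.001, 0.0]
wrist_force: [-2.5, -7.0, 1.0]
opening: 0.0598
gripper_force: 3.8
```

>>> apply_moves(targets="0.003 0 0 0 0.69; 0.006 0 0 0 0.69; 0.009 0 0 0 0.69; 0.012 0 0 0 0.69; 0.014 0 0 0 0.69; 0.014 0 0 0 0.69; 0.014 0 0 0 0.69; 0.014 0 0 0 0.69")

```text
time_s: 8.35
eef_pos: [0.5254, -0.0628, 0.0305]
ee_rot: [0.752, 0.659, -0.003, 0.002]
wrist_force: [-7.2, -20.1, 3.7]
opening: 0.06
gripper_force: 10.4
```

```bash
python3 - <<'E'
from h import *
goto(.53,-.067,.026,-7.3)
E
```

```text
t 8.35 pos [ 0.5254 -0.0628  0.0305] yaw y -7.6 tilt -1.0 F [ -7.2 -20.1   3.7] j [-0.58  0.39  0.72  1.94 -0.31  0.92  0.16]
units [-0.012  0.017  0.015] roll -0.003 len 0.008
```

Solid contact: 20 N with no further travel. I'll back off, rise, and check from above.

>>> apply_moves(targets="-0.02 0 0 0 0.69; -0.06 0 0 0 0.69; -0.12 0 0 0 0.69; -0.18 0 0 0 0.69; -0.24 0 0 0 0.69; -0.3 0 -0.1 0 0.69; -0.36 0 -0.2 0 0.69; -0.36 0 -0.3 0 0.69")

```text
time_s: 9.02
eef_pos: [0.5119, -0.1683, 0.1218]
ee_rot: [0.752, 0.659, -0.001, 0.0]
wrist_force: [0.7, -0.3, -0.6]
opening: 0.0603
gripper_force: 0.0
```

>>> apply_moves(targets="-0.1 0 -0.1 0 0.69; -0.2 0 -0.2 0 0.69; -0.3 0 -0.3 0 0.69; -0.4 0 -0.4 0 0.69; -0.5 0 -0.4 0 0.69; -0.6 0 -0.4 0 0.69; -0.6 0 -0.4 0 0.69; -0.6 0 -0.4 0 0.69")

```text
time_s: 9.68
eef_pos: [0.4892, -0.3447, 0.2405]
ee_rot: [0.752, 0.659, -0.0, 0.0]
wrist_force: [0.2, 0.0, 0.1]
opening: 0.0599
gripper_force: 0.0
```

```bash
python3 - <<'E'
from h import *
b=r.camera("top");a=r.camera("scene")
np.save("top2.npy",b)
f=lambda i:cv2.resize(i,None,fx=3,fy=3,interpolation=cv2.INTER_NEAREST)
cv2.imwrite("pics/c5.png",np.vstack([f(b[145:265,95:285]),f(a[190:270,250:440])])[:,:,::-1])
goto(.53,-.067,.026,-7.3)
E
```

```text
t 9.7833 pos [ 0.4905 -0.342   0.2402] yaw y -7.29 tilt -1.0 F [0.6 0.4 0.3] j [-0.17  0.35  0.89  1.55 -0.27  1.38  0.62]
units [0.925 0.014 0.715] roll 0.0 len 0.351
```

View pics/c5.png

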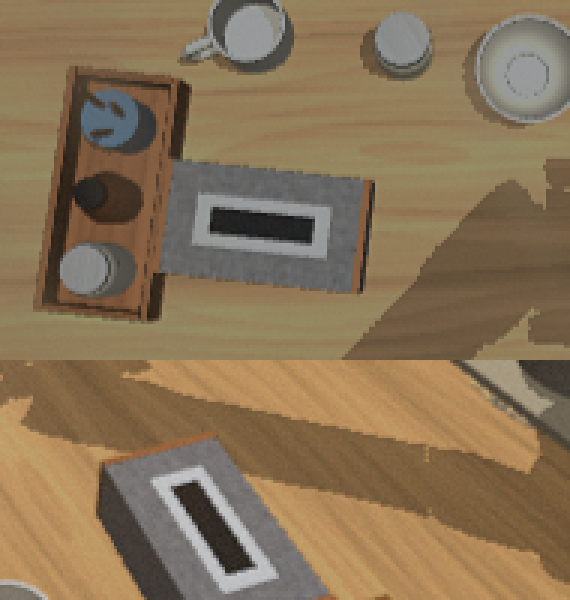

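The case lies slot up with its head end flush on the caddy rim at about x≈165. Its long edges slope about 6°, matching the caddy's 6.5°. The mug, jar and bowl haven't moved, and the arm is clear.

```bash
python3 -c "
from plant import r
print(r.sign_off())"
```

```text
the job is handed in; nothing more can be done
None
```

I handed the job in at about 9.8 s of robot time: the tissue case lies slot up, flush and square against the caddy's long side within measuring error, with the mug, jar and bowl untouched; sign-off returned no verdict.

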